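Seat the jig's backplate, then find the loose bolt and hold its cap open

TASK

Lower the aluminium backplate over the jig base's two locating pins until it rests flush, and let go of it; then tap the three blue bolt caps firmly from above with the fingers, one after another from left to right, to find the one loose bolt: it sinks in under the push, the other two stand firm. Lift the loose bolt's hinged cap by its tab at least halfway to upright, without drawing the bolt itself back up, and finish while holding it open there, ready for the spanner. Leave the other two caps shut and the tin, the wood offcut and the sanding block where they are.

Things in the scene. Friction and masses are not known exactly. Their poses are not given: they have to be found in the camera images.
- jig_base: Grey flat jig base fixed to the bench, 160 x 230 x 20 mm (x, y, z). Origin: centre of its underside, on the bench; x points away from the robot (yaw varies by up to 0.25 rad), y left, z up. Three bolts stand in a row near its front edge, at x = -52 mm, y = +80 (bolt 1, left), 0 (bolt 2, middle), -80 mm (bolt 3, right). Two locating pins stand behind them.
- seat (a point): Point on the base's top face (20 mm over the bench) midway between its two steel locating pins; axes as the base. The seated backplate has its origin here. The pins stand 55 mm to either side along y, 9.5 mm thick, 19 mm tall over the top face, tapered over the last 7 mm.
- backplate: Loose aluminium plate 60 x 150 x 8 mm (x, y, z), about 0.25 kg, on the bench left of the base, with 13 mm through holes at x = 0, y = +55 and -55 mm. Black lifting lug in its middle: 12 mm thick along x, 50 mm long along y, from the plate's top to 38 mm over its underside. Origin: centre of the underside; z up. Both ways round fit the pins.
- bolt_1 (a joint): How far the left bolt (with its cap) has sunk into the base, m: 0 at the start for every bolt, 0.008 when a loose bolt has been pushed fully down. A tight bolt gives less than 0.5 mm. A loose one resists with about 5 N, sinks and stays down (pulling as hard draws it up again); press with some 9 N to be sure.
- cap_1 (a joint): Opening angle of the left bolt's hinged cap, rad: 0 shut (at the start), at most 1.4. It hinges on the side away from the robot, opens with the tab going up and away from the robot, and falls shut by its own weight (about 40 g) unless held.
- dome_1: Blue round plastic cap of the left bolt, 33 mm across, 14.5 mm tall, open below, with a straight tab toward the robot. Origin: centre of its underside, 28.5 mm over the bench at the start; axes as the base's while shut. The tab is 8 mm wide (y), 8 mm thick (z 5.5 to 13.5 mm), ends at x = -50 mm, and bears a white round cross pin; it overhangs the base's front edge by 22 mm.
- top_1 (a point): Centre of the flat top of the left cap, 43 mm over the bench at the start: the place to tap.
- tab_1 (a point): Centre of the white cross pin (8 mm thick, 14 mm long along y, its ends stick out 3 mm either side) in the left cap's tab, 7 mm behind the tab's end: pinch the pin end to end, so that it can turn between the fingers. 38 mm over the bench at the start.
- hinge_1 (a point): Middle of the left cap's hinge axis (the axis lies along the base's y), 59.5 mm behind the tab point and 4 mm below it while shut; sinks with the bolt.
- bolt_2 (a joint): How far the middle bolt (with its cap) has sunk into the base, m: 0 at the start for every bolt, 0.008 when a loose bolt has been pushed fully down. A tight bolt gives less than 0.5 mm. A loose one resists with about 5 N, sinks and stays down (pulling as hard draws it up again); press with some 9 N to be sure.
- cap_2 (a joint): Opening angle of the middle bolt's hinged cap, rad: 0 shut (at the start), at most 1.4. It hinges on the side away from the robot, opens with the tab going up and away from the robot, and falls shut by its own weight (about 40 g) unless held.
- dome_2: Blue round plastic cap of the middle bolt, 33 mm across, 14.5 mm tall, open below, with a straight tab toward the robot. Origin: centre of its underside, 28.5 mm over the bench at the start; axes as the base's while shut. The tab is 8 mm wide (y), 8 mm thick (z 5.5 to 13.5 mm), ends at x = -50 mm, and bears a white round cross pin; it overhangs the base's front edge by 22 mm.
- top_2 (a point): Centre of the flat top of the middle cap, 43 mm over the bench at the start: the place to tap.
- tab_2 (a point): Centre of the white cross pin (8 mm thick, 14 mm long along y, its ends stick out 3 mm either side) in the middle cap's tab, 7 mm behind the tab's end: pinch the pin end to end, so that it can turn between the fingers. 38 mm over the bench at the start.
- hinge_2 (a point): Middle of the middle cap's hinge axis (the axis lies along the base's y), 59.5 mm behind the tab point and 4 mm below it while shut; sinks with the bolt.
- bolt_3 (a joint): How far the right bolt (with its cap) has sunk into the base, m: 0 at the start for every bolt, 0.008 when a loose bolt has been pushed fully down. A tight bolt gives less than 0.5 mm. A loose one resists with about 5 N, sinks and stays down (pulling as hard draws it up again); press with some 9 N to be sure.
- cap_3 (a joint): Opening angle of the right bolt's hinged cap, rad: 0 shut (at the start), at most 1.4. It hinges on the side away from the robot, opens with the tab going up and away from the robot, and falls shut by its own weight (about 40 g) unless held.
- dome_3: Blue round plastic cap of the right bolt, 33 mm across, 14.5 mm tall, open below, with a straight tab toward the robot. Origin: centre of its underside, 28.5 mm over the bench at the start; axes as the base's while shut. The tab is 8 mm wide (y), 8 mm thick (z 5.5 to 13.5 mm), ends at x = -50 mm, and bears a white round cross pin; it overhangs the base's front edge by 22 mm.
- top_3 (a point): Centre of the flat top of the right cap, 43 mm over the bench at the start: the place to tap.
- tab_3 (a point): Centre of the white cross pin (8 mm thick, 14 mm long along y, its ends stick out 3 mm either side) in the right cap's tab, 7 mm behind the tab's end: pinch the pin end to end, so that it can turn between the fingers. 38 mm over the bench at the start.
- hinge_3 (a point): Middle of the right cap's hinge axis (the axis lies along the base's y), 59.5 mm behind the tab point and 4 mm below it while shut; sinks with the bolt.
- wax_tin: Bystander: round red and white tin, 69 mm across, 25 mm tall, behind and left of the base; origin centre of its underside.
- offcut: Bystander: light wood offcut block, 40 x 85 x 30 mm, behind the backplate; origin centre of its underside.
- sanding_block: Bystander: brown cork sanding block, 46 x 86 x 27 mm, in front of the base, to the left; origin centre of its underside.
There are look-alikes about, which are no part of the job. Several things have the shape of the backplate; the one meant has the colours described above.

How it is judged (in metres and radians):
On the way, in this order (a step that is already met when the one before it is completed fails the run):
1. the backplate lies flush on the base over both pins, let go (z of backplate in the frame of seat below 0.0015 m and horizontal distance between backplate and seat below 0.004 m and angle between backplate's own z axis and vertical below 0.03 rad and contact force between the fingers and backplate below 0.1 N), for 0.2 s.
2. the left cap is tapped with the fingers (contact force between the fingers and dome_1 above 2 N), for 0.02 s.
3. the middle cap is tapped with the fingers (contact force between the fingers and dome_2 above 2 N), for 0.02 s.
4. the right cap is tapped with the fingers (contact force between the fingers and dome_3 above 2 N), for 0.02 s.
At the end, for the whole second after the job is handed in: The backplate lies flush on the base (within 1.5 mm in height, 4 mm sideways); the bolt that gives way is sunk by over 1.5 mm; its cap is held open by over 0.7 rad, at rest, by the fingers and by nothing else; the two other caps are shut (under 0.1 rad) (z of backplate in the frame of seat below 0.0015 m and horizontal distance between backplate and seat below 0.004 m and angle between backplate's own z axis and vertical below 0.03 rad and ((value of joint bolt_1 above 0.0015 m and value of joint cap_1 above 0.7 rad and contact force between the fingers and dome_1 above 0.3 N and contact force between dome_1 and backplate below 0.05 N and contact force between dome_1 and wax_tin below 0.05 N and contact force between dome_1 and offcut below 0.05 N and contact force between dome_1 and sanding_block below 0.05 N and velocity of joint cap_1 below 0.15 rad/s and value of joint each of cap_2, cap_3 below 0.1 rad) or (value of joint bolt_2 above 0.0015 m and value of joint cap_2 above 0.7 rad and contact force between the fingers and dome_2 above 0.3 N and contact force between dome_2 and backplate below 0.05 N and contact force between dome_2 and wax_tin below 0.05 N and contact force between dome_2 and offcut below 0.05 N and contact force between dome_2 and sanding_block below 0.05 N and velocity of joint cap_2 below 0.15 rad/s and value of joint each of cap_1, cap_3 below 0.1 rad) or (value of joint bolt_3 above 0.0015 m and value of joint cap_3 above 0.7 rad and contact force between the fingers and dome_3 above 0.3 N and contact force between dome_3 and backplate below 0.05 N and contact force between dome_3 and wax_tin below 0.05 N and contact force between dome_3 and offcut below 0.05 N and contact force between dome_3 and sanding_block below 0.05 N and velocity of joint cap_3 below 0.15 rad/s and value of joint each of cap_1, cap_2 below 0.1 rad))); the arm keeps its last pose, push and grip.
It fails at once if the cap of a bolt not found loose by tapping is opened ((value of joint cap_1 above 0.3 rad and value of joint bolt_1 below 0.001 m) or (value of joint cap_2 above 0.3 rad and value of joint bolt_2 below 0.001 m) or (value of joint cap_3 above 0.3 rad and value of joint bolt_3 below 0.001 m)).
It fails at once if a bystander is moved by over 25 mm (distance of any of wax_tin, offcut, sanding_block from where it was at the start of the episode above 0.025 m).
It also fails if it takes over 61 s, if anything falls off the work surface, if the arm or the gripper's body presses on something with over 40 N, if the wrist force passes 120 N, or if a joint passes its speed limit or range.

ROBOT

A 6-joint arm with a two-finger parallel gripper is mounted at the origin on a cart in front of the work surface, level with it; the furniture and walls round the work are solid. World frame = base frame: x ahead of the robot, y to its left, z up, the work surface at z = 0. Lengths are in mm, angles in degrees, forces in N, time in s.
With the tool pointing down it reaches from about 300 to 850 mm from the base axis. Payload 4.2 kg.
Tool frame: the origin (TCP) lies at the very end of the fingers, on their centre line; the grasp point (between the pads) lies 19 mm behind it; z points along the fingers, y is the direction in which the jaws open and shut (so a half turn about z gives the same grasp; the last joint's range is limited). The gripper opens to 91 mm and grips with 3 to 60 N. Pads are 32 mm wide; open, the fingers measure 118 mm over their backs; the gripper's body (76 mm by 178 mm) begins 60 mm behind the grasp point.
Start: joints at [71.219, 18.312, 89.639, -0, 72.044, -1.146], TCP at [174.206, 547.992, 213.976] pointing down, gripper open.
Joint ranges: [-177.97, 177.97], [-48.28, 115.42], [12.27, 149.76], [-77.06, 257.06], [2.81, 150.46], [-146.56, 146.56]. Speed limits (degrees/s): [147.25, 147.25, 180, 180, 180, 180].

INTERFACE

Orientations are given as [roll, pitch, yaw] about the fixed x, y, z axes, in that order (R = Rz(yaw) Ry(pitch) Rx(roll)).
In Python, from workcell import env gives the robot as it stands. The module is installed in compiled form; this text tells all that it offers.
- The arm moves only by the tool arm_command, never from a script. Its argument "targets" is a list of rows, each a list of 5 numbers: the closure, from 0 (fully open) to 1 (shut), then the shift along the tool's x, y, z each as a share of 50 cm, from -1 to 1, then the turn about the tool's z as a share of pi/4 rad, from -1 to 1. A call has 1 to 8 rows; each row is the pose to reach, as a shift and turn from the pose measured when the call began, along the tool's axes at that moment; what a row does not reach only later rows make up. A row lasts 1/12 s, in which the tool goes at most 41.7 mm and 7.16 degrees, less where a joint would pass 70% of its speed; a pose out of reach is approached as far as the arm can. A call with a number of a shift or a turn outside -1 to 1 is refused whole. A call with a gripper value outside its range is refused whole. The fingers move at their own pace and stop on an object; "squeeze" is the grip in N (left out, the last holds). Time passes only in rows, so rows that repeat a pose let the fingers close. It gives the time, the measured TCP pose, the force and the opening at its end, in the units of the state.
- env.state(): the state, without advancing time (a new reading comes with each control period).
- env.grab_frame(name): name is "side" or "top"; returns the picture (420x560x3 uint8, red, green, blue); there is no depth.
- env.camera_params(name): a dict with "camera_matrix" (3x3 intrinsics, pixels), "R" (3x3) and "t" (3): a world point X has camera coordinates R X + t. Camera axes: x right, y down, z forward; pixel columns grow to the right and rows downward; lengths in mm; the calibration is good to about 2 mm. A picture is of the moment at which its call begins. camera_params takes no time and is no camera call.
- env.job_done(): hands the job in, once; it reports no verdict.
The state is a dict: "time_s": time; "qpos": joint angles; "qvel": joint speeds; "effort": joint torques, N m; "ee_pos": TCP position; "ee_rot": TCP orientation; "force": force on the tool from outside, world axes, zero at the start; "torque": the same for the moment, N m; "gripper_width": finger opening in mm.
Only numpy, scipy, OpenCV 4.12 (cv2) and the standard library are available. Lean on these libraries where they do the work, as an engineer would, in place of code of your own. Each camera call takes 0.05 s, during which the arm holds its last target.

## Working session

There is one attempt and no reset: what is moved stays moved. The work goes in short steps, Python scripts to look and compute and a tool call to move; the robot and the scene stay as the last step left them, time stands still between calls to the robot, and variables do not carry over. Pictures are saved under pics/ and viewed, and the job is handed in when it is done.

Besides the shell and the picture viewer there is one more tool, called as name(argument=value, ...), one argument or row to a line, values as JSON. arm_command: Moves the arm, as the interface text tells. Shift numbers are shares of 50 cm and turn numbers shares of pi/4 rad, none past 1 either way. Its arguments: {"type":"object","properties":{"targets":{"type":"array"},"squeeze":{"type":"number"}},"required":["targets"]}

```bash
mkdir -p pics; ls; cat > h.py <<'E'
import numpy as np, cv2
from workcell import env
def cam(n):
    p=env.camera_params(n); return np.array(p["camera_matrix"]),np.array(p["R"]),np.array(p["t"]).ravel()
def proj(n,X):
    K,R,t=cam(n); c=np.atleast_2d(X)@R.T+t; u=c@K.T; return u[:,:2]/u[:,2:]
def back(n,uv,z):
    K,R,t=cam(n); d=R.T@np.linalg.inv(K)@np.array([uv[0],uv[1],1.]); o=-R.T@t
    return o+d*(z-o[2])/d[2]
def grab(n,f):
    im=env.grab_frame(n); cv2.imwrite('pics/'+f,im[:,:,::-1]); return im
E
python3 - <<'E'
from h import *
for n in("top","side"):
    grab(n,n+"0.png"); K,R,t=cam(n); print(n,K.round(1).tolist(),(-R.T@t).round(),R.round(2).tolist())
s=env.state(); print(s)
E
```

```text
pics
top [[445.1, 0.0, 276.5], [0.0, 445.1, 207.3], [0.0, 0.0, 1.0]] [369. 236. 971.] [[0.02, -1.0, 0.02], [-0.98, -0.03, -0.18], [0.18, -0.02, -0.98]]
side [[403.5, 0.0, 276.8], [0.0, 403.5, 214.2], [0.0, 0.0, 1.0]] [ 193. -460.  756.] [[0.89, -0.45, -0.01], [-0.3, -0.58, -0.76], [0.34, 0.68, -0.65]]
{'time_s': 0.1, 'qpos': array([ 7.12191786e+01,  1.83473667e+01,  8.96984096e+01, -3.75537394e-03,
        7.20416436e+01, -1.14706491e+00]), 'qvel': array([-0.03238595, -0.09806939, -0.2604392 , -0.07488174,  0.0687775 ,
       -0.05035443]), 'effort': array([-1.47116403e-03, -4.13327658e+01, -2.32509810e+01,  7.26943742e-02,
        4.22244170e-02, -5.99482064e-05]), 'ee_pos': array([174.07693444, 547.56420296, 213.21728315]), 'ee_rot': array([-1.79912526e+02,  1.81989535e-03,  1.62367405e+02]), 'force': array([ 0.57389137, -0.34160082,  0.50594253]), 'torque': array([-0.02266087, -0.00394812, -0.04956685]), 'gripper_width': 90.96649184290992}
```

View pics/top0.png

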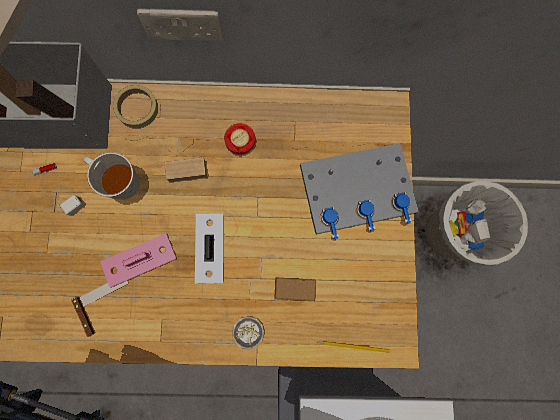

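View pics/side0.png

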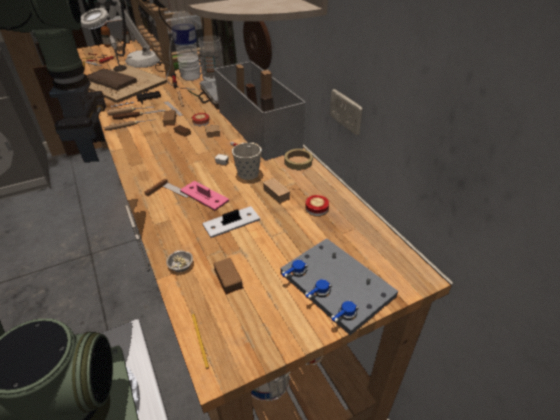

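```bash
python3 - <<'E'
from h import *
im=cv2.imread('pics/top0.png')
a=cv2.resize(im[135:245,295:425],None,fx=5,fy=5,interpolation=cv2.INTER_CUBIC); b=cv2.resize(im[200:300,90:240],None,fx=5,fy=5,interpolation=cv2.INTER_CUBIC)
cv2.imwrite('pics/ca.png',a);cv2.imwrite('pics/cb.png',b)
print(proj("top",env.state()['ee_pos']),proj("side",env.state()['ee_pos']))
im=cv2.imread('pics/side0.png')
cv2.imwrite('pics/cc.png',cv2.resize(im[230:335,270:405],None,fx=5,fy=5,interpolation=cv2.INTER_CUBIC))
E
```

```text
[[ 66.30160463 409.46050301]] [[ 94.9520723  150.69039943]]
```

View pics/ca.png

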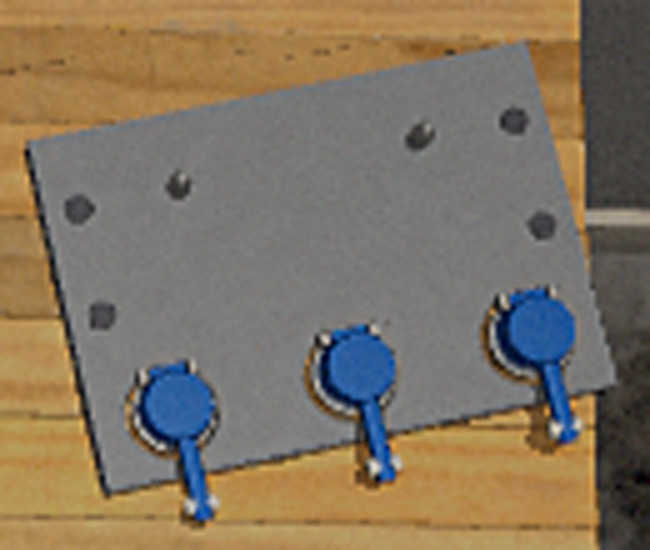

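View pics/cb.png

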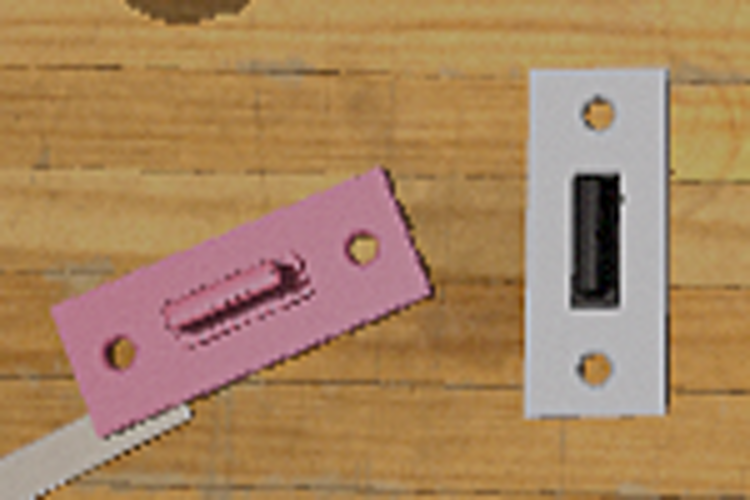

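View pics/cc.png

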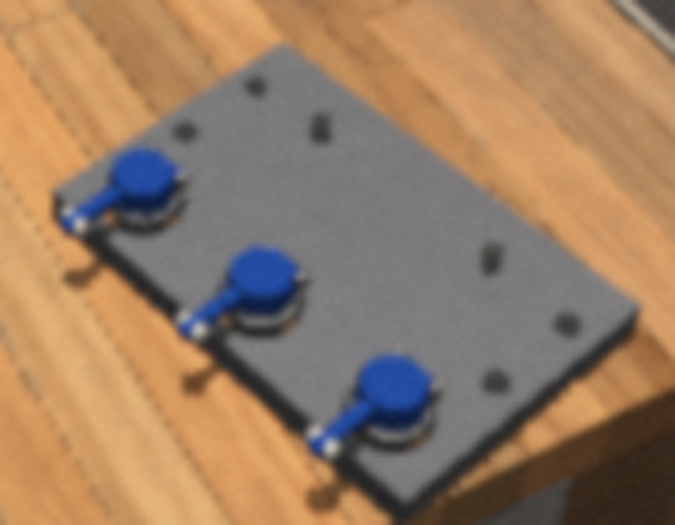

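```bash
cat > fit.py <<'E'
from h import *
from scipy.optimize import least_squares
def c2p(c,off): return (np.array(c,float)+.5)/5-.5+off
L=[(-80,115,20),(80,115,20),(80,-115,20),(-80,-115,20)]
obj_t=np.array([(80,115,20),(80,-115,20),(-80,-115,20),(-80,115,20),(-52,80,43),(-52,0,43),(-52,-80,43),(-95,80,40),(-95,0,40),(-95,-80,40)],float)
pt=c2p([(28,143),(527,42),(615,382),(108,492),(179,405),(358,368),(541,330),(200,508),(382,468),(564,429)],(295,135))
obj_s=obj_t
ps=c2p([(285,45),(637,308),(405,503),(57,197),(145,172),(264,270),(395,380),(75,215),(193,322),(323,440)],(270,230))
def W(p,o):
    c,s=np.cos(p[2]),np.sin(p[2]); return np.c_[p[0]+c*o[:,0]-s*o[:,1],p[1]+s*o[:,0]+c*o[:,1],o[:,2]]
def solve(use):
    def f(p):
        r=[]
        if 't' in use:r.append(proj('top',W(p,obj_t))-pt)
        if 's' in use:r.append(proj('side',W(p,obj_s))-ps)
        return np.concatenate(r).ravel()
    s=least_squares(f,[500,-30,0.1],loss='soft_l1'); print(use,s.x.round(3),np.degrees(s.x[2]),f(s.x).reshape(-1,2).round(1).tolist()); return s.x
if __name__=='__main__':
    for u in('t','s','ts'):
        p=solve(u)
    # plate
    q=c2p([(530,69),(668,69),(668,415),(526,416)],(90,200)); P=np.array([back('top',u,8) for u in q]);print(P.round(1),P.mean(0))
    for u in [(596,172),(572,307),(620,307),(620,174)]: print(back('top',c2p(u,(90,200)),38).round(1))
    for u in [(599,113),(595,370)]: print('hole',back('top',c2p(u,(90,200)),8).round(1))
    for n,u,z in(('tin',(240,138),25),('off',(186,169),30),('sand',(296,289),27),('cup',(112,175),90)): print(n,back('top',u,z).round())
E
python3 fit.py
```

```text
t [5.92701e+02 3.87660e+01 2.31000e-01] 13.23727415066936 [[-0.5, -0.2], [-0.4, 0.0], [0.7, 0.8], [-0.3, 0.3], [-0.2, 0.1], [0.4, -0.1], [-0.0, 0.0], [0.0, -0.5], [0.3, -0.3], [0.1, -0.1]]
s [5.94228e+02 3.56910e+01 2.24000e-01] 12.836757086891273 [[0.1, -0.8], [1.4, -0.2], [0.0, 0.1], [-1.0, -1.6], [-0.2, -0.4], [-0.2, 0.1], [-0.1, 0.3], [0.1, 0.7], [-0.0, 0.4], [0.1, 0.1]]
ts [593.445  37.484 -37.47 ] -2146.8769410459468 [[0.2, -0.6], [0.2, -0.2], [1.2, 0.6], [0.2, -0.1], [0.3, -0.3], [1.0, -0.4], [0.5, -0.2], [0.5, -0.9], [0.8, -0.6], [0.6, -0.3], [-0.8, -1.1], [0.6, -0.8], [-0.4, -0.5], [-1.7, -1.8], [-0.9, -0.7], [-0.9, -0.3], [-0.7, -0.2], [-0.6, 0.5], [-0.6, 0.0], [-0.4, -0.3]]
[[527.3 394.6   8. ]
 [528.8 334.5   8. ]
 [379.6 328.1   8. ]
 [377.9 388.2   8. ]] [453.38576686 361.36149213   8.        ]
[479.2 359.7  38. ]
[422.6 366.9  38. ]
[423.1 347.   38. ]
[478.6 349.6  38. ]
hole [508.6 363.6   8. ]
hole [397.8 360.    8. ]
tin [697. 303.  25.]
off [621. 417.  30.]
sand [370. 174.  27.]
cup [588. 554.  90.]
```

```bash
python3 - <<'E'
from fit import *
c,s=np.cos(.23),np.sin(.23);Rb=np.array([[c,-s],[s,c]])
for n,off,pp in(('top',(295,135),[(180,184),(421,133)]),('side',(270,230),[(320,128),(492,258)])):
    for q in pp:
        X=back(n,c2p(q,off),31)[:2]; print(n,X.round(1),((X-[593.3,37.5])@Rb).round(1))
im=cv2.imread('pics/top0.png')
p=[593.3,37.5,.23]
big=cv2.resize(im[135:245,295:425],None,fx=6,fy=6,interpolation=cv2.INTER_CUBIC)
def mark(n,big,off,o,col):
    for u in proj(n,W(p,np.array(o,float))):
        cv2.circle(big,tuple(np.round((u+.5-off)*6-.5).astype(int)),2,col,-1)
P=[(x,y,z) for x in (25,) for y in(55,-55) for z in (20,39)]
for im,n,off,f in((im[135:245,295:425],'top',(295,135),'m1.png'),(cv2.imread('pics/side0.png')[230:335,270:405],'side',(270,230),'m2.png')):
    big=cv2.resize(im,None,fx=6,fy=6,interpolation=cv2.INTER_CUBIC)
    mark(n,big,off,P,(0,0,255)); mark(n,big,off,[(-52,y,43) for y in(80,0,-80)]+[(a,b,20) for a in(80,-80) for b in (115,-115)],(0,255,255))
    cv2.imwrite('pics/'+f,big[:600])
E
```

```text
top [623.9 102.1] [44.5 55.9]
top [650.   -4.3] [ 45.7 -53.6]
side [621.8  95.9] [41.1 50.4]
side [647.  -10.1] [ 41.4 -58.6]
```

View pics/m1.png

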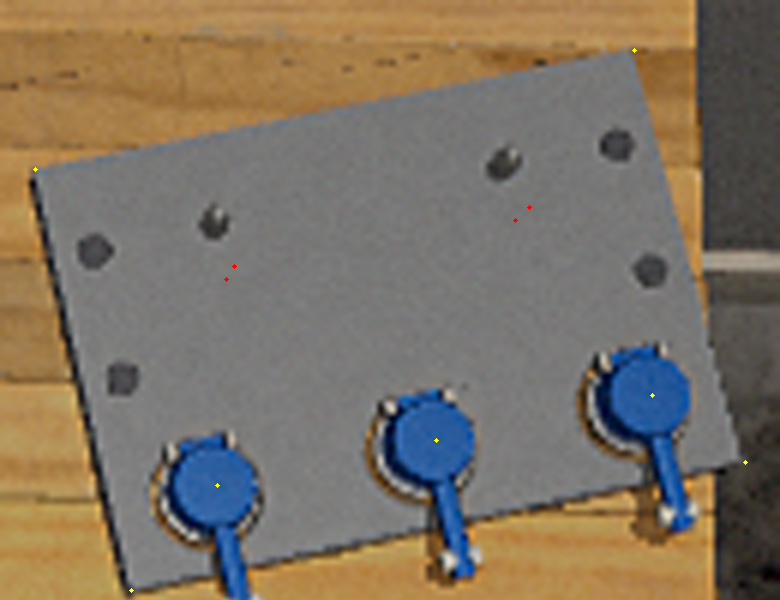

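View pics/m2.png

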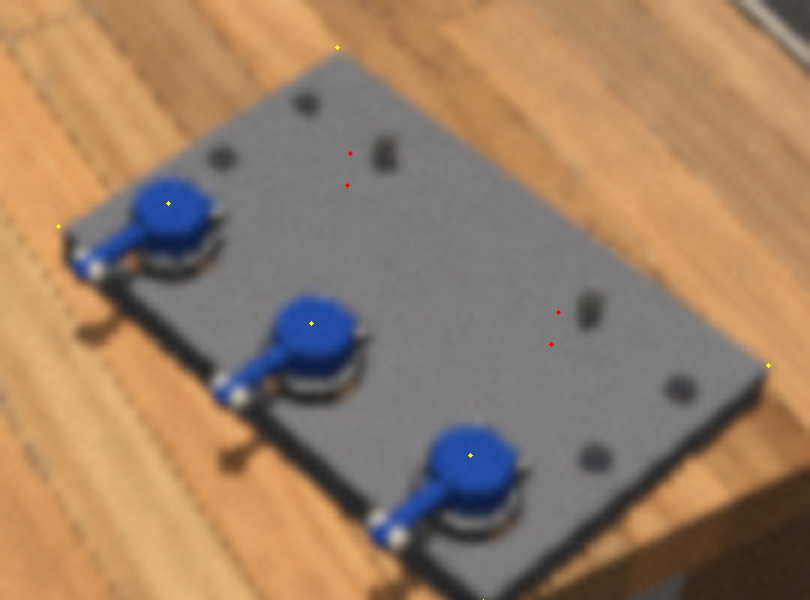

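```bash
cat >> h.py <<'E'
from scipy.spatial.transform import Rotation as Ro
def go(x,y,z,yaw):
    s=env.state(); R=Ro.from_euler('xyz',s['ee_rot'],degrees=True).as_matrix()
    d=R.T@(np.array([x,y,z])-s['ee_pos']); dy=(yaw-s['ee_rot'][2]+180)%360-180
    print('cmd',(d/500).round(4).tolist(),round(-dy/45,4),'dist rows',np.linalg.norm(d)/41.7,abs(dy)/7.16,'now',s['ee_pos'].round(2),s['ee_rot'].round(2),'F',s['force'].round(2),'w',round(s['gripper_width'],1),'t',round(s['time_s'],2))
E
python3 -c "
from h import *
go(453.4,361.4,95,181.9)"
```

```text
cmd [-0.6452, -0.1853, 0.2367] -0.4341 dist rows 8.534401628972551 2.7280159939202835 now [174.08 547.56 213.22] [-179.91    0.    162.37] F [ 0.57 -0.34  0.51] w 91.0 t 0.1
```

arm_command(
  targets=[
    [0,-0.645,-0.185,0.237,-0.434],
    [0,-0.645,-0.185,0.237,-0.434],
    [0,-0.645,-0.185,0.237,-0.434],
    [0,-0.645,-0.185,0.237,-0.434],
    [0,-0.645,-0.185,0.237,-0.434],
    [0,-0.645,-0.185,0.237,-0.434],
    [0,-0.645,-0.185,0.237,-0.434],
    [0,-0.645,-0.185,0.237,-0.434],
  ],
  squeeze=30,
)

```text
time_s: 0.77
ee_pos: [433.3, 374.2, 103.0]
ee_rot: [-179.9, -0.1, -178.1]
force: [-0.7, 0.9, 0.8]
gripper_width: 91.3
```

```bash
python3 -c "
from h import *
go(453.4,361.4,60,181.9)
grab('top','t1.png');grab('side','s1.png')
for n,f in(('top','t1'),('side','s1')):
    im=cv2.imread(f'pics/{f}.png'); u=proj(n,env.state()['ee_pos'])[0]; print(u)
    x,y=int(u[0]),int(u[1]); cr=im[max(0,y-60):y+60,max(0,x-80):x+80]; cv2.circle(cr,(min(80,x),min(60,y)),1,(0,0,255),-1); cv2.imwrite(f'pics/{f}c.png',cv2.resize(cr,None,fx=4,fy=4))
"
```

```text
cmd [-0.0393, -0.0267, 0.086] -0.0002 dist rows 1.1781541092892178 0.0011579184064298487 now [433.34 374.17 102.99] [-1.7990e+02 -6.0000e-02 -1.7811e+02] F [-0.67  0.94  0.79] w 91.3 t 0.77
[197.42789742 252.56112853]
[219.70341318 193.64012206]
```

View pics/t1c.png

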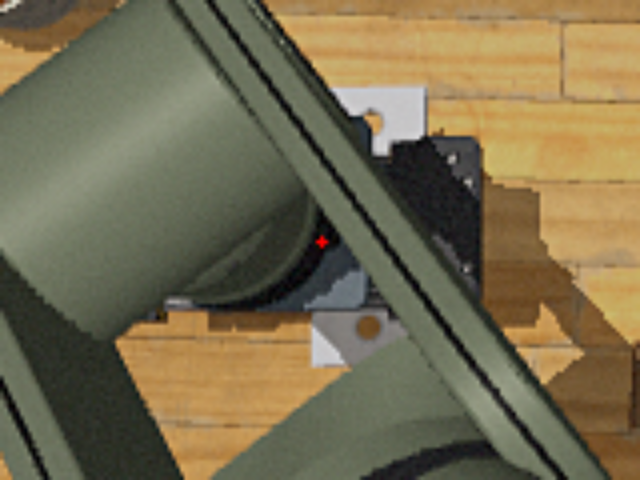

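View pics/s1c.png

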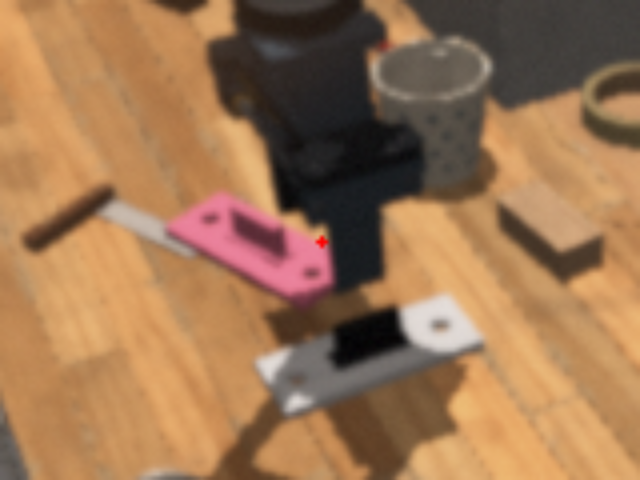

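arm_command(
  targets=[
    [0,-0.039,-0.027,0.08,0],
    [0,-0.039,-0.027,0.08,0],
    [0,-0.039,-0.027,0.1,0],
    [0,-0.039,-0.027,0.14,0],
    [0,-0.039,-0.027,0.176,0],
    [0,-0.039,-0.027,0.176,0],
    [0,-0.039,-0.027,0.176,0],
  ],
)

```text
time_s: 1.45
ee_pos: [453.4, 358.7, 13.0]
ee_rot: [-179.6, -0.2, -178.4]
force: [0.5, -0.0, 1.0]
gripper_width: 91.2
```

```bash
python3 -c "
from h import *
go(453.4,361.4,14,181.9)
grab('side','s2.png')
im=cv2.imread('pics/s2.png'); cv2.imwrite('pics/s2c.png',cv2.resize(im[160:270,160:310],None,fx=4,fy=4))
"
```

```text
cmd [-0.0001, 0.0054, -0.002] -0.0058 dist rows 0.06878885865533144 0.03665779234394101 now [453.43 358.7   13.03] [-179.65   -0.25 -178.36] F [ 0.51 -0.02  1.03] w 91.2 t 1.45
```

View pics/s2c.png

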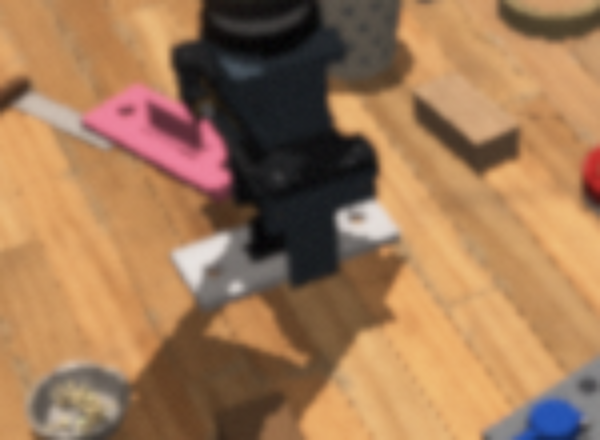

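Fingers straddle the black lug (lug at crop (265,235), near finger at (315,235)). Centre and close.

arm_command(
  targets=[
    [0,0,0.0054,-0.004,-0.006],
    [0,0,0.0054,-0.004,-0.006],
    [1,0,0.0054,-0.004,-0.006],
    [1,0,0.0054,-0.004,-0.006],
    [1,0,0.0054,-0.004,-0.006],
    [1,0,0.0054,-0.004,-0.006],
    [1,0,0.0054,-0.004,-0.006],
    [1,0,0.0054,-0.004,-0.006],
  ],
  squeeze=30,
)

```text
time_s: 2.17
ee_pos: [454.2, 361.7, 15.9]
ee_rot: [-179.7, -0.1, -178.1]
force: [0.2, 0.5, -0.3]
gripper_width: 53.9
```

arm_command(
  targets=[
    [1,0,0,0,0],
    [1,0,0,0,0],
    [1,0,0,0,0],
    [1,0,0,0,0],
  ],
)

```text
time_s: 2.5
ee_pos: [454.2, 361.7, 15.8]
ee_rot: [-179.7, -0.1, -178.1]
force: [-0.1, -0.0, -1.1]
gripper_width: 27.7
```

```bash
python3 -c "
from h import *
go(453.4,361.4,115,181.9)
"
```

```text
cmd [0.0022, -0.0015, -0.1983] -0.0003 dist rows 2.3781029433344103 0.0015880982038662453 now [454.24 361.71  15.84] [-1.7972e+02 -1.5000e-01 -1.7811e+02] F [-0.06 -0.04 -1.09] w 27.7 t 2.5
```

arm_command(
  targets=[
    [1,0,0,0,0],
    [1,0,0,0,0],
    [1,0,0,0,0],
    [1,0,0,0,0],
    [1,0,0,0,0],
  ],
)

```text
time_s: 2.92
ee_pos: [454.1, 361.5, 15.9]
ee_rot: [-179.7, -0.2, -178.1]
force: [-0.8, -1.8, 1.5]
gripper_width: 11.6
```

arm_command(
  targets=[
    [1,0,0,-0.03,0],
    [1,0,0,-0.08,0],
    [1,0,0,-0.14,0],
    [1,0,0,-0.2,0],
    [1,0,0,-0.2,0],
    [1,0,0,-0.2,0],
  ],
)

```text
time_s: 3.42
ee_pos: [455.1, 362.7, 117.1]
ee_rot: [-179.8, -0.0, -178.1]
force: [-0.4, 0.0, -3.7]
gripper_width: 11.9
```

```bash
python3 -c "
from h import *
go(453.4,361.4,115,181.9)
grab('side','s3.png')
im=cv2.imread('pics/s3.png'); cv2.imwrite('pics/s3c.png',cv2.resize(im[110:270,140:310],None,fx=4,fy=4)[:600])
go(636,46,120,103.2)
"
```

```text
cmd [0.0034, -0.0024, 0.0042] -0.0002 dist rows 0.07143193250760477 0.0009865922766293196 now [455.06 362.69 117.11] [-179.82   -0.   -178.11] F [-0.4   0.02 -3.72] w 11.9 t 3.42
cmd [-0.3431, -0.6432, -0.0068] 1.7487 dist rows 8.74146465100444 10.990682210797711 now [453.92 361.75 115.36] [-179.68   -0.2  -178.11] F [-1.45 -0.63 -2.42] w 11.8 t 3.47
```

View pics/s3c.png

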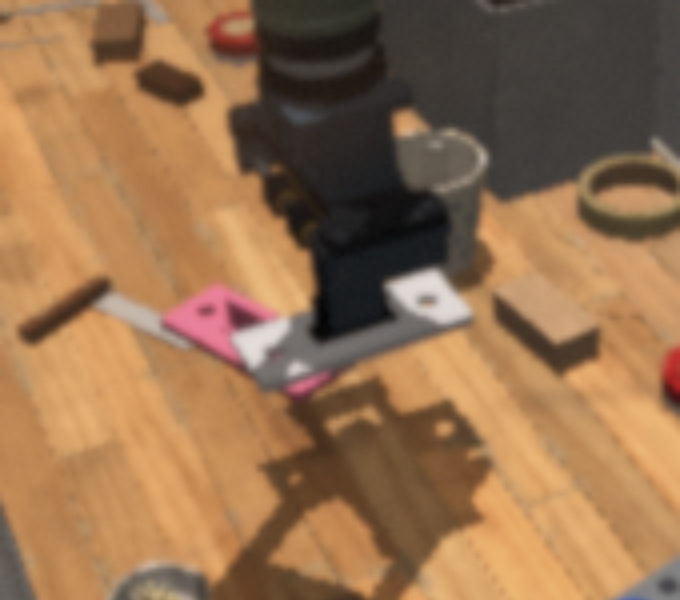

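arm_command(
  targets=[
    [1,-0.172,-0.322,-0.01,1],
    [1,-0.172,-0.322,-0.01,1],
    [1,-0.172,-0.322,-0.01,1],
    [1,-0.172,-0.322,-0.01,1],
    [1,-0.172,-0.322,-0.01,1],
    [1,-0.172,-0.322,-0.01,1],
    [1,-0.172,-0.322,-0.01,1],
  ],
)

```text
time_s: 4.05
ee_pos: [544.4, 201.7, 118.3]
ee_rot: [-179.4, -0.0, 136.4]
force: [-0.8, 0.4, -2.8]
gripper_width: 11.7
```

```bash
python3 -c "
from h import *
go(636,46,110,103.2)
"
```

```text
cmd [-0.3473, -0.0993, 0.0173] 0.7388 dist rows 4.336049484900105 4.643582846025431 now [544.43 201.69 118.27] [-1.7938e+02 -5.0000e-02  1.3645e+02] F [-0.8   0.38 -2.83] w 11.7 t 4.05
```

arm_command(
  targets=[
    [1,-0.347,-0.099,0.02,0.739],
    [1,-0.347,-0.099,0.02,0.739],
    [1,-0.347,-0.099,0.02,0.739],
    [1,-0.347,-0.099,0.02,0.739],
    [1,-0.347,-0.099,0.02,0.739],
    [1,-0.347,-0.099,0.02,0.739],
    [1,-0.347,-0.099,0.02,0.739],
    [1,-0.347,-0.099,0.02,0.739],
  ],
)

```text
time_s: 4.72
ee_pos: [634.5, 46.8, 106.8]
ee_rot: [-179.2, 0.2, 103.3]
force: [-0.2, -0.4, -2.4]
gripper_width: 11.6
```

```bash
python3 -c "
from h import *
go(636,46,80,103.2)
grab('side','s4.png');grab('top','t4.png')
im=cv2.imread('pics/s4.png'); cv2.imwrite('pics/s4c.png',cv2.resize(im[220:340,260:410],None,fx=5,fy=5,interpolation=2))
im=cv2.imread('pics/t4.png'); cv2.imwrite('pics/t4c.png',cv2.resize(im[125:245,285:435],None,fx=5,fy=5,interpolation=2))
"
```

```text
cmd [-0.0021, 0.0034, 0.0536] 0.0014 dist rows 0.6440120083083897 0.008829253803095877 now [634.45  46.82 106.8 ] [-179.23    0.22  103.26] F [-0.17 -0.43 -2.44] w 11.6 t 4.72
```

View pics/s4c.png

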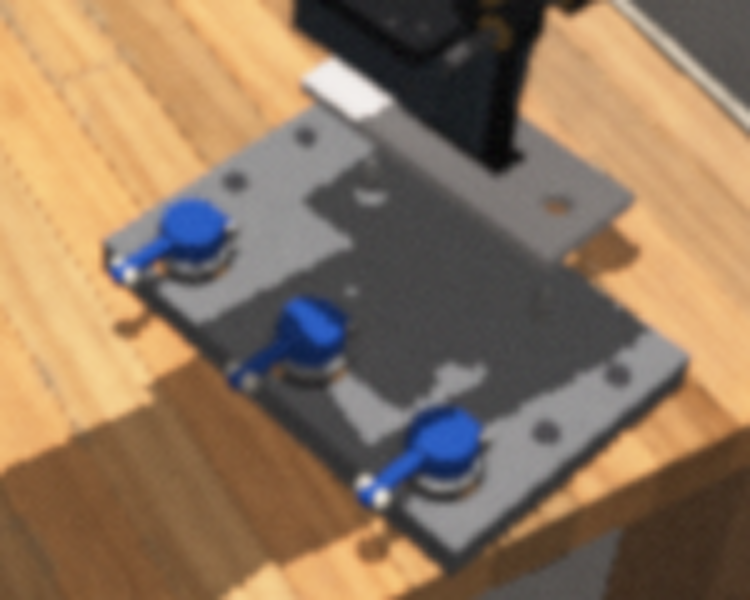

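View pics/t4c.png

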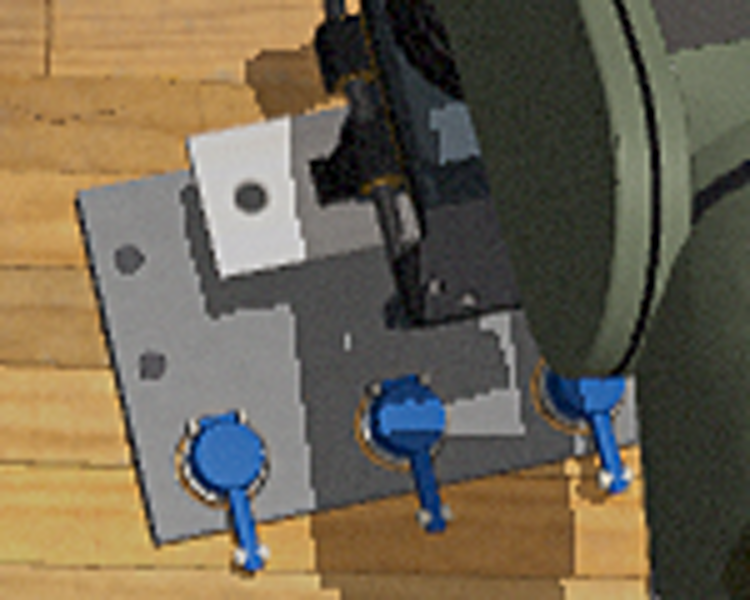

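```bash
cat > chk.py <<'E'
from h import *
def c2(c,off,k=5): return (np.array(c,float)+.5)/k-.5+off
def tw(pts,s): 
    R=Ro.from_euler('xyz',s['ee_rot'],degrees=True).as_matrix(); return np.array(pts)@R.T+s['ee_pos']
E
python3 - <<'E'
from chk import *
s=env.state()
s['ee_pos']=np.array([634.45,46.82,106.8])
print(env.state()['ee_pos'],env.state()['ee_rot'])
P=tw([(55,0,7.8),(75,30,7.8),(75,-30,7.8)],s); print(P.round(1)); 
U=np.array([c2(u,(285,125)) for u in((250,197),(188,139),(222,277))]); print('top',(U-proj('top',P)).round(2), [ (back('top',u,p[2])-p).round(1).tolist() for u,p in zip(U,P)])
P=tw([(-55,0,7.8),(-75,30,7.8),(-75,-30,7.8),(75,-30,7.8)],s);
U=np.array([c2(u,(260,220)) for u in((557,205),(636,195),(550,259),(302,81))]); print('side',(U-proj('side',P)).round(2), [ (back('side',u,p[2])-p).round(1).tolist() for u,p in zip(U,P)])
E
```

```text
[634.86639799  47.46044724 107.83845971] [-179.34436567    0.25450435  103.31654023]
[[621.7 100.3  98.8]
 [646.3 126.7  98.3]
 [587.9 112.8  99. ]]
top [[-1.59  0.13]
 [-1.07  0.43]
 [-1.06  0.17]] [[-0.4, 3.3, 0.0], [-1.0, 2.2, -0.0], [-0.4, 2.1, 0.0]]
side [[-0.31  0.64]
 [-0.4   0.05]
 [ 0.08 -0.39]
 [ 0.16  0.43]] [[-1.8, -1.2, -0.0], [-0.9, 0.3, -0.0], [0.8, 0.8, 0.0], [-0.4, -1.4, 0.0]]
```

```bash
python3 - <<'E'
from chk import *
c,s=np.cos(.23),np.sin(.23);Rb=np.array([[c,-s],[s,c]])
for q,z in(((386,138),39),((385,169),20),((591,293),39),((589,325),20)):
    X=back('side',c2(q,(270,230),6),z)[:2]; print('side',X.round(1),((X-[594.2,35.7])@Rb).round(1))
im=cv2.imread('pics/top0.png')
a=im[155:185,322:342];b=im[145:175,370:390]
cv2.imwrite('pics/p.png',cv2.resize(np.hstack([a,b]),None,fx=16,fy=16,interpolation=0))
E
```

```text
side [622.6  96.9] [41.6 53.1]
side [623.9  96.9] [42.8 52.8]
side [647.1  -8.4] [ 41.4 -55. ]
side [648.7  -9.2] [ 42.9 -56.2]
```

View pics/p.png

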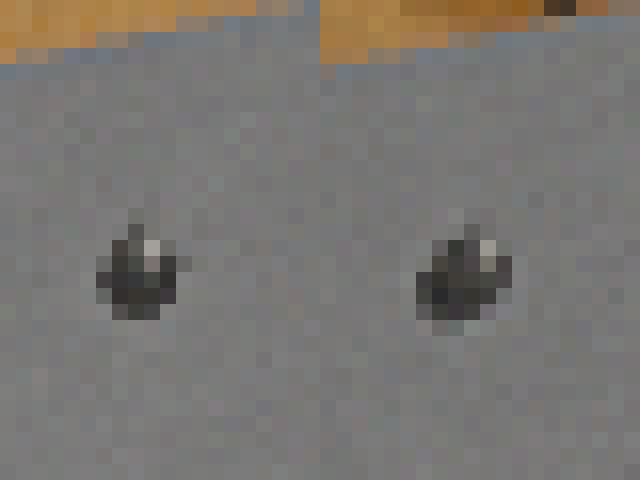

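```bash
python3 - <<'E'
from chk import *
c,s=np.cos(.23),np.sin(.23);Rb=np.array([[c,-s],[s,c]])
for q,z in(((329.9,172.9),20),((331,170.7),39),((377.7,163),20),((380,160.7),39)):
    X=back('top',q,z)[:2]; print('top',X.round(1),((X-[592.7,38.8])@Rb).round(1))
go(636.5,45.8,60,103.2)
E
```

```text
top [623.5 102.1] [44.4 54.6]
top [623.4 102.3] [44.3 54.9]
top [649.1  -4.5] [ 45.  -55.1]
top [648.8  -4.9] [ 44.7 -55.3]
cmd [-0.0036, 0.0035, 0.0957] 0.0026 dist rows 1.1485643913874979 0.016276567909166356 now [634.87  47.46 107.84] [-179.34    0.25  103.32] F [ 0.5  -0.76 -3.39] w 11.7 t 4.82
```

arm_command(
  targets=[
    [1,-0.003,0.004,0.04,0],
    [1,-0.003,0.004,0.08,0],
    [1,-0.003,0.004,0.094,0],
    [1,-0.003,0.004,0.094,0],
    [1,-0.003,0.004,0.094,0],
  ],
)

```text
time_s: 5.23
ee_pos: [636.5, 46.9, 61.0]
ee_rot: [-179.3, 0.2, 103.4]
force: [-0.3, -0.2, -2.4]
gripper_width: 11.9
```

```bash
python3 -c "
from h import *
go(636.6,45.6,57,103.3)
grab('side','s5.png');grab('top','t5.png')
im=cv2.imread('pics/s5.png'); cv2.imwrite('pics/s5c.png',cv2.resize(im[225:325,300:410],None,fx=6,fy=6,interpolation=2))
im=cv2.imread('pics/t5.png'); cv2.imwrite('pics/t5c.png',cv2.resize(im[135:215,295:375],None,fx=7,fy=7,interpolation=2))
print(env.state()['ee_pos'],env.state()['ee_rot'])
"
```

```text
cmd [-0.0025, -0.0003, 0.0081] 0.002 dist rows 0.10149639963186412 0.012321025254869944 now [636.52  46.88  61.03] [-179.33    0.25  103.39] F [-0.31 -0.25 -2.41] w 11.9 t 5.23
[637.54193471  46.59523665  62.16389714] [-179.48402397    0.27690523  103.35530959]
```

View pics/s5c.png

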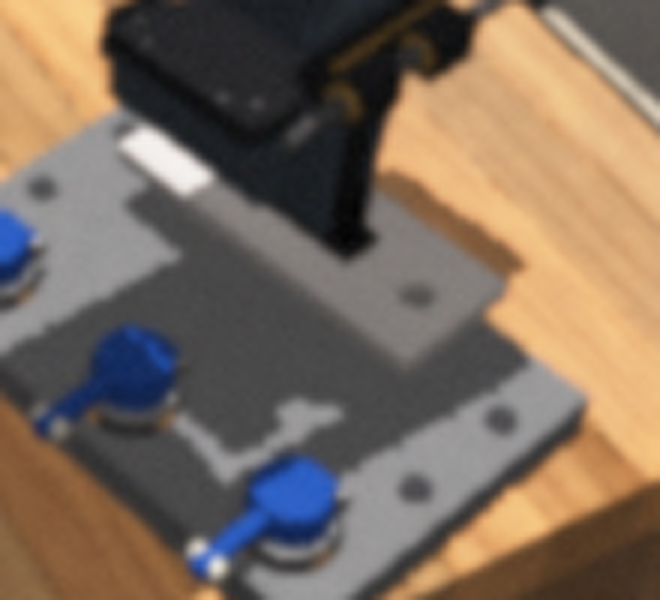

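View pics/t5c.png

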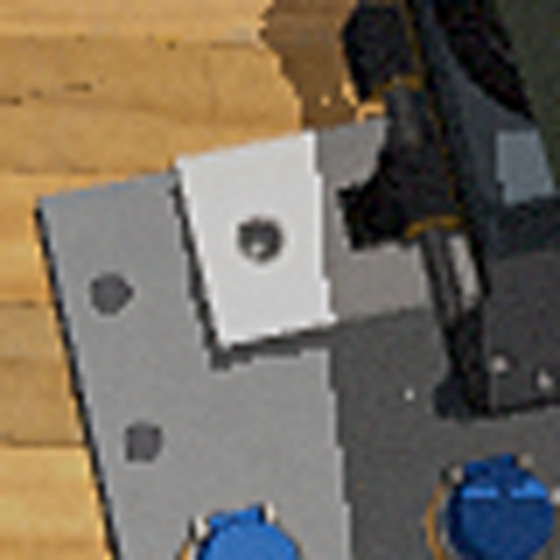

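```bash
python3 - <<'E'
from chk import *
s=env.state(); s['ee_pos']=np.array([636.9,46.8,61.5])
P=tw([(55,0,7.8),(75,30,7.8),(75,-30,7.8)],s)
U=np.array([c2(u,(295,135),7) for u in((261,239),(178,160),(226,347))]); B=np.array([back('top',u,p[2]) for u,p in zip(U,P)]); print(U,B.round(1),(B-P).round(1)[:,:2])
# plate centre as seen from corners
print(B[1:].mean(0)-(P[1:].mean(0)-s['ee_pos']))
P=tw([(-55,0,7.8),(-75,30,7.8),(-75,-30,7.8),(75,-30,7.8)],s);
U=np.array([c2(u,(300,225),6) for u in((418,296),(507,280),(405,359),(119,146))]); B=np.array([back('side',u,p[2]) for u,p in zip(U,P)]); print('side',B.round(1),(B-P).round(1)[:,:2])
E
```

```text
[[331.85714286 168.71428571]
 [320.         157.42857143]
 [326.85714286 184.14285714]] [[623.8 102.6  53.4]
 [648.3 128.   53.1]
 [589.7 113.3  53.6]] [[-0.3  2.3]
 [-0.4  1.4]
 [-0.6  0.5]]
[636.36021942  47.71119625  61.5       ]
side [[648.   -8.3  54. ]
 [683.  -17.3  53.8]
 [625.  -31.1  54.3]
 [589.4 112.2  53.6]] [[-1.6 -1.5]
 [-0.4  2. ]
 [ 0.   2.1]
 [-1.  -0.6]]
```

arm_command(
  targets=[
    [1,0,-0.0016,0.01,0],
    [1,0,-0.0016,0.016,0],
    [1,0,-0.0016,0.022,0],
    [1,0,-0.0016,0.026,0],
    [1,0,-0.0016,0.028,0],
  ],
)

```text
time_s: 5.75
ee_pos: [636.4, 46.2, 47.7]
ee_rot: [-179.4, 0.3, 103.3]
force: [-0.7, 0.3, -3.3]
gripper_width: 11.7
```

arm_command(
  targets=[
    [1,0,0,0.006,0],
    [1,0,0,0.012,0],
    [1,0,0,0.018,0],
    [1,0,0,0.022,0],
    [1,0,0,0.024,0],
  ],
)

```text
time_s: 6.17
ee_pos: [636.3, 46.0, 36.0]
ee_rot: [-179.4, 0.3, 103.4]
force: [-2.4, -1.8, 4.5]
gripper_width: 12.0
```

arm_command(
  targets=[
    [0.55,0,0,0,0],
    [0.55,0,0,0,0],
    [0.55,0,0,0,0],
    [0.55,0,0,0,0],
    [0.55,0,0,0,0],
  ],
)

```text
time_s: 6.58
ee_pos: [636.5, 46.0, 36.2]
ee_rot: [-179.5, 0.3, 103.4]
force: [1.0, -0.0, 0.8]
gripper_width: 40.1
```

```bash
python3 -c "
from h import *
go(636.3,46,36,103.3)
grab('side','s6.png');grab('top','t6.png')
im=cv2.imread('pics/s6.png'); cv2.imwrite('pics/s6c.png',cv2.resize(im[225:325,300:410],None,fx=6,fy=6,interpolation=2))
im=cv2.imread('pics/t6.png'); cv2.imwrite('pics/t6c.png',cv2.resize(im[135:215,295:375],None,fx=7,fy=7,interpolation=2))
"
```

```text
cmd [0.0, -0.0004, 0.0004] 0.0013 dist rows 0.0065030002637910455 0.008291566963235327 now [636.49  46.03  36.19] [-179.46    0.28  103.36] F [ 0.98 -0.    0.8 ] w 40.1 t 6.58
```

View pics/s6c.png

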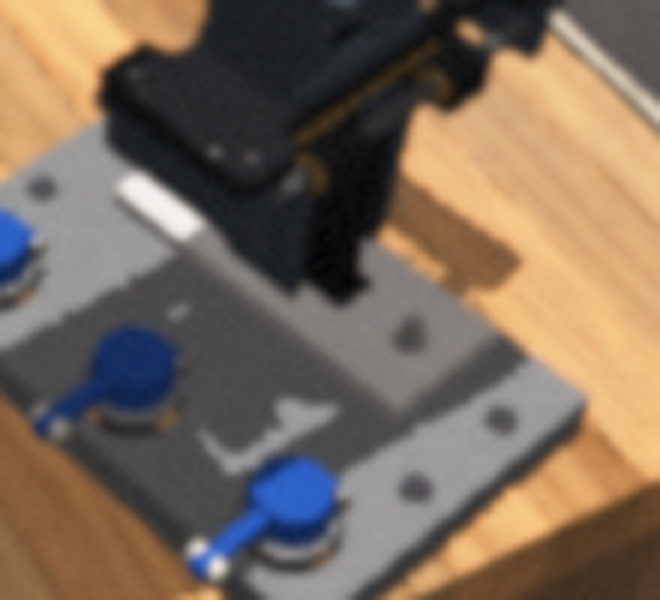

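View pics/t6c.png

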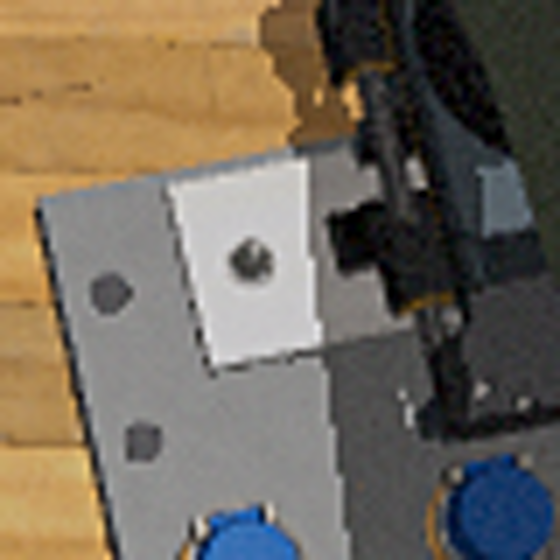

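arm_command(
  targets=[
    [0.55,0,0,-0.02,0],
    [0.55,0,0,-0.06,0],
    [0.55,0,0,-0.1,0],
    [1,0,0,-0.1,0],
  ],
  squeeze=10,
)

```text
time_s: 7.02
ee_pos: [639.8, 46.6, 90.9]
ee_rot: [-179.9, 0.4, 103.4]
force: [0.6, -0.3, 0.3]
gripper_width: 37.0
```

```bash
python3 -c "
from h import *
go(524.1,102.1,80,13.2)
"
```

```text
cmd [0.1616, -0.1994, 0.0211] 2.0033 dist rows 3.0878479034582407 12.590811481793345 now [639.76  46.58  90.94] [-179.94    0.36  103.35] F [ 0.64 -0.25  0.33] w 37.0 t 7.02
```

arm_command(
  targets=[
    [1,0.04,-0.05,0.005,1],
    [1,0.08,-0.1,0.01,1],
    [1,0.12,-0.15,0.02,1],
    [1,0.162,-0.2,0.02,1],
    [1,0.162,-0.2,0.02,1],
    [1,0.162,-0.2,0.02,1],
    [1,0.162,-0.2,0.02,1],
  ],
)

```text
time_s: 7.6
ee_pos: [523.1, 102.6, 80.7]
ee_rot: [179.8, 0.3, 58.1]
force: [-0.3, 0.6, 1.3]
gripper_width: 0.5
```

arm_command(
  targets=[
    [1,0,0,0,1],
    [1,0,0,0,1],
    [1,0,0,0,1],
    [1,0,0,0,1],
    [1,0,0,0,1],
    [1,0,0,0,1],
    [1,0,0,0,1],
  ],
)

```text
time_s: 8.18
ee_pos: [522.9, 102.6, 80.6]
ee_rot: [179.6, 0.1, 12.9]
force: [0.2, 0.1, -0.5]
gripper_width: 0.7
```

```bash
python3 -c "
from h import *
go(524.1,102.1,55,13.2)
im=grab('side','s7.png');grab('top','t7.png')
im=cv2.imread('pics/s7.png'); cv2.imwrite('pics/s7c.png',cv2.resize(im[205:325,250:400],None,fx=5,fy=5,interpolation=2))
im=cv2.imread('pics/t7.png'); cv2.imwrite('pics/t7c.png',cv2.resize(im[135:255,285:435],None,fx=5,fy=5,interpolation=2))
"
```

```text
cmd [0.0021, 0.0012, 0.0512] -0.0076 dist rows 0.6147131294679122 0.0475096571247594 now [522.91 102.6   80.6 ] [1.7963e+02 5.0000e-02 1.2860e+01] F [ 0.21  0.15 -0.45] w 0.7 t 8.18
```

View pics/s7c.png

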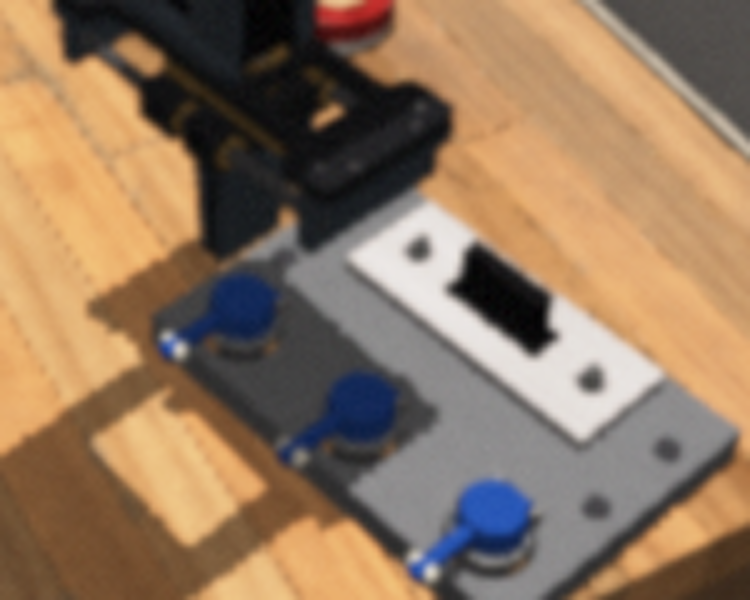

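View pics/t7c.png

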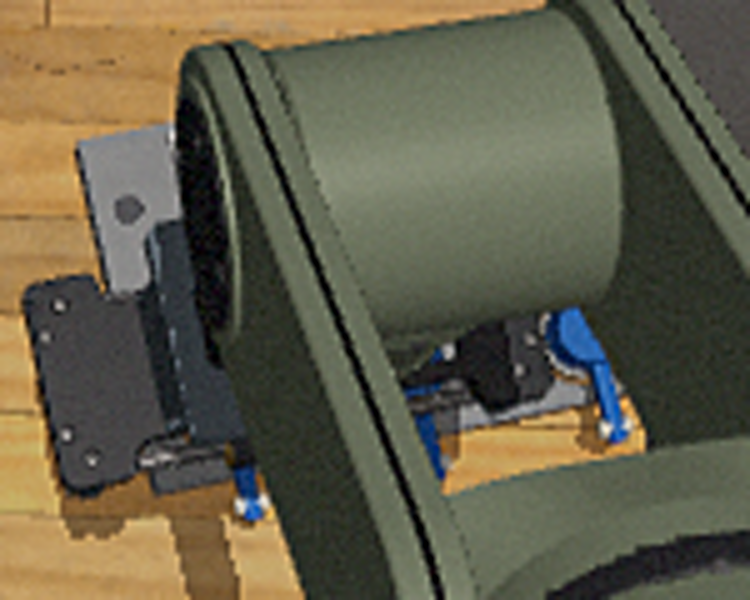

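```bash
python3 - <<'E'
from chk import *
s=env.state(); print(s['ee_pos'],s['gripper_width'],s['time_s'])
k=5
for n,off in(('side',(250,205)),('top',(285,135))):
    im=cv2.imread(f'pics/{n[0]}7c.png')
    for y,col in((0,(0,0,255)),(45,(0,255,0)),(-45,(0,255,0)),(14,(255,255,0)),(-14,(255,255,0))):
        a,b=proj(n,tw([(0,y,0),(0,y,-79)],s)); f=lambda u:tuple(((u+.5-off)*k-.5).astype(int).tolist())
        cv2.line(im,f(a),f(b),col,2); cv2.circle(im,f(a),4,col,-1)
    cv2.imwrite(f'pics/{n[0]}7d.png',im)
E
```

```text
[522.89189842 102.58651154  80.6159227 ] 0.45136662971904656 8.2833
```

View pics/s7d.png

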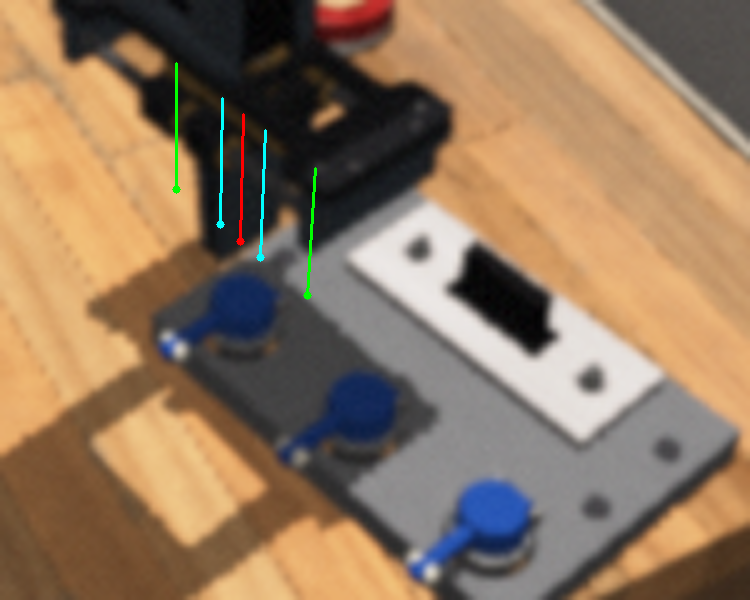

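arm_command(
  targets=[
    [1,0.002,0.001,0.03,-0.007],
    [1,0.002,0.001,0.055,-0.007],
    [1,0.002,0.001,0.066,-0.007],
    [1,0.002,0.001,0.07,-0.007],
    [1,0.002,0.001,0.073,-0.007],
    [1,0.002,0.001,0.074,-0.007],
  ],
)

```text
time_s: 8.78
ee_pos: [524.2, 102.1, 43.8]
ee_rot: [179.6, 0.0, 13.5]
force: [-0.5, -0.5, -0.5]
gripper_width: 0.5
```

arm_command(
  targets=[
    [1,0,0,0.002,0],
    [1,0,0,0.004,0],
    [1,0,0,0.005,0],
  ],
)

```text
time_s: 9.03
ee_pos: [524.8, 102.3, 42.9]
ee_rot: [179.6, -0.1, 13.5]
force: [-3.4, -0.3, 12.3]
gripper_width: 0.4
```

arm_command(
  targets=[
    [1,0,0,0.001,0],
    [1,0,0,0.001,0],
    [1,0,0,0.001,0],
  ],
)

```text
time_s: 9.28
ee_pos: [525.4, 102.4, 43.0]
ee_rot: [179.6, -0.1, 13.5]
force: [-0.9, 0.2, 5.0]
gripper_width: 0.4
```

arm_command(
  targets=[
    [1,0,0,-0.02,0],
    [1,0,0,-0.05,0],
    [1,0,0,-0.05,0],
  ],
)

```text
time_s: 9.53
ee_pos: [527.2, 102.9, 70.6]
ee_rot: [179.6, -0.4, 13.5]
force: [-0.1, 0.1, 0.2]
gripper_width: 0.4
```

```bash
python3 -c "
from h import *
go(542.4,24.2,44.5,13.2)
go(560.7,-53.7,44.5,13.2)
"
```

```text
cmd [-0.0075, 0.1597, 0.0531] 0.0067 dist rows 2.020675944084047 0.04203864355958432 now [527.15 102.87  70.56] [179.61  -0.43  13.5 ] F [-0.09  0.14  0.15] w 0.4 t 9.53
cmd [-0.0083, 0.3198, 0.0542] 0.0067 dist rows 3.8903651811507665 0.04203864355958432 now [527.15 102.87  70.56] [179.61  -0.43  13.5 ] F [-0.09  0.14  0.15] w 0.4 t 9.53
```

arm_command(
  targets=[
    [1,-0.004,0.08,0,0.007],
    [1,-0.008,0.16,0,0.007],
    [1,-0.008,0.16,0.02,0.007],
    [1,-0.008,0.16,0.04,0.007],
    [1,-0.008,0.16,0.051,0.007],
    [1,-0.008,0.16,0.053,0.007],
    [1,-0.008,0.16,0.053,0.007],
  ],
)

```text
time_s: 10.12
ee_pos: [541.5, 25.0, 43.8]
ee_rot: [179.6, -0.3, 13.3]
force: [0.6, -0.3, -0.1]
gripper_width: 0.6
```

arm_command(
  targets=[
    [1,0.001,0.001,0.002,0],
    [1,0.001,0.001,0.004,0],
    [1,0.001,0.001,0.005,0],
    [1,0.001,0.001,0.006,0],
  ],
)

```text
time_s: 10.45
ee_pos: [542.0, 25.5, 42.8]
ee_rot: [179.7, -0.4, 13.3]
force: [-4.7, -0.4, 17.5]
gripper_width: 0.7
```

arm_command(
  targets=[
    [1,0,0,-0.02,0],
    [1,0,0,-0.05,0],
    [1,0,0,-0.05,0],
  ],
)

```text
time_s: 10.7
ee_pos: [543.8, 26.5, 70.4]
ee_rot: [179.6, -0.7, 13.4]
force: [0.6, 0.4, 0.5]
gripper_width: 0.5
```

```bash
python3 -c "
from h import *
go(560.7,-53.7,44.5,13.2)
"
```

```text
cmd [-0.0049, 0.1636, 0.0528] 0.0043 dist rows 2.061603896513169 0.027297926784960003 now [543.78  26.52  70.35] [179.6   -0.69  13.4 ] F [0.59 0.37 0.49] w 0.5 t 10.7
```

arm_command(
  targets=[
    [1,-0.003,0.08,0,0.004],
    [1,-0.005,0.164,0,0.004],
    [1,-0.005,0.164,0.02,0.004],
    [1,-0.005,0.164,0.04,0.004],
    [1,-0.005,0.164,0.051,0.004],
    [1,-0.005,0.164,0.053,0.004],
    [1,-0.005,0.164,0.053,0.004],
  ],
)

```text
time_s: 11.28
ee_pos: [559.8, -52.6, 43.4]
ee_rot: [179.7, -0.6, 13.3]
force: [-0.1, 0.1, -0.4]
gripper_width: 0.4
```

arm_command(
  targets=[
    [1,0,0.001,0.002,0],
    [1,0,0.001,0.004,0],
    [1,0,0.001,0.005,0],
    [1,0,0.001,0.006,0],
  ],
)

```text
time_s: 11.62
ee_pos: [560.1, -52.3, 40.9]
ee_rot: [179.7, -0.6, 13.3]
force: [-1.1, 1.9, 3.6]
gripper_width: 0.1
```

arm_command(
  targets=[
    [1,0,0,0.004,0],
    [1,0,0,0.007,0],
    [1,0,0,0.01,0],
    [1,0,0,0.013,0],
    [1,0,0,0.014,0],
  ],
)

```text
time_s: 12.03
ee_pos: [560.1, -52.2, 35.0]
ee_rot: [179.7, -0.6, 13.3]
force: [-4.6, 1.9, 15.5]
gripper_width: 0.3
```

arm_command(
  targets=[
    [1,0,0,-0.02,0],
    [0.6,-0.02,0,-0.07,0],
    [0.6,-0.06,0,-0.1,0],
    [0.6,-0.091,0,-0.1,0],
    [0.6,-0.091,0,-0.1,0],
    [0.6,-0.091,0,-0.1,0],
  ],
  squeeze=4,
)

```text
time_s: 12.53
ee_pos: [515.3, -62.9, 84.5]
ee_rot: [179.7, -0.7, 13.2]
force: [0.1, 0.5, 0.3]
gripper_width: 31.0
```

```bash
python3 - <<'E'
from chk import *
go(514.9,-64.4,55,13.2)
grab('side','s8.png');grab('top','t8.png')
im=cv2.imread('pics/s8.png'); cv2.imwrite('pics/s8c.png',cv2.resize(im[225:345,290:410],None,fx=5,fy=5,interpolation=2))
im=cv2.imread('pics/t8.png'); cv2.imwrite('pics/t8c.png',cv2.resize(im[135:255,295:435],None,fx=5,fy=5,interpolation=2))
E
```

```text
cmd [-0.0021, 0.0025, 0.059] 0.0011 dist rows 0.7090434313985164 0.0067845350938897705 now [515.29 -62.86  84.52] [179.69  -0.65  13.25] F [0.08 0.51 0.26] w 31.0 t 12.53
```

View pics/s8c.png

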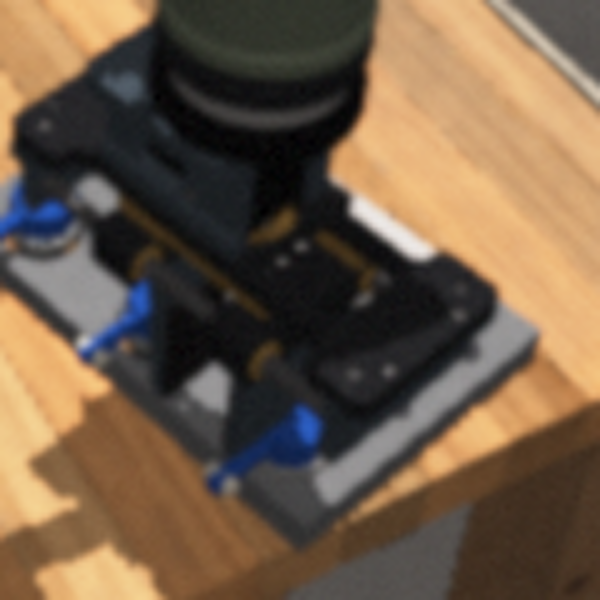

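View pics/t8c.png

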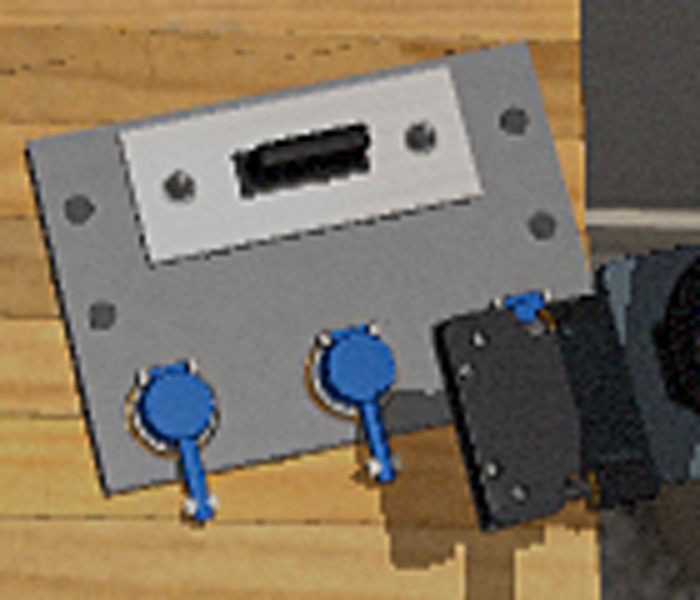

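arm_command(
  targets=[
    [0.6,-0.002,0.0025,0.05,0],
    [0.6,-0.002,0.0025,0.08,0],
    [0.6,-0.002,0.0025,0.1,0],
    [0.6,-0.002,0.0025,0.115,0],
    [0.6,-0.002,0.0025,0.124,0],
    [0.6,-0.002,0.0025,0.128,0],
    [0.6,-0.002,0.0025,0.128,0],
  ],
)

```text
time_s: 13.22
ee_pos: [516.5, -64.2, 20.0]
ee_rot: [179.7, -0.6, 13.3]
force: [0.3, -0.7, 0.5]
gripper_width: 36.6
```

```bash
python3 - <<'E'
from chk import *
go(514.9,-64.4,20,13.2)
grab('side','s9.png')
im=cv2.imread('pics/s9.png'); cv2.imwrite('pics/s9c.png',cv2.resize(im[245:345,290:390],None,fx=6,fy=6,interpolation=2))
E
```

```text
cmd [-0.0033, -0.0004, -0.0001] 0.0019 dist rows 0.03939439782224307 0.012221044204658091 now [516.53 -64.22  19.99] [179.7   -0.64  13.29] F [ 0.29 -0.68  0.51] w 36.6 t 13.22
```

View pics/s9c.png

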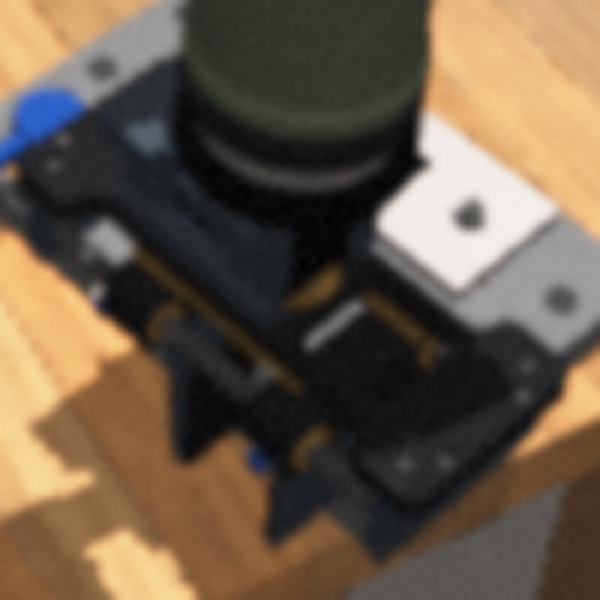

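arm_command(
  targets=[
    [0.6,-0.0025,0,0,0],
    [1,-0.0025,0,0,0],
    [1,-0.0025,0,0,0],
    [1,-0.0025,0,0,0],
    [1,-0.0025,0,0,0],
    [1,-0.0025,0,0,0],
    [1,-0.0025,0,0,0],
  ],
  squeeze=5,
)

```text
time_s: 13.85
ee_pos: [515.7, -64.7, 20.6]
ee_rot: [179.7, -0.7, 13.3]
force: [0.1, -0.9, 1.0]
gripper_width: 13.5
```

```bash
python3 - <<'E'
from chk import *
go(514.9,-64.4,20,13.2)
s=env.state()
# arc: base dir bx, hinge in z
bx=np.array([np.cos(np.radians(13.2)),np.sin(np.radians(13.2)),0])
r0=np.array([-59.5,4.]); R=Ro.from_euler('xyz',s['ee_rot'],degrees=True).as_matrix()
for a in np.arange(.1,1.01,.1):
    c,n=np.cos(a),np.sin(a); r=np.array([c*r0[0]+n*r0[1], -n*r0[0]+c*r0[1]])-r0
    d=bx*r[0]+np.array([0,0,r[1]]); print(round(a,1),r.round(1),(R.T@d/500).round(4))
E
```

```text
cmd [-0.0014, -0.001, 0.0011] 0.0021 dist rows 0.024694673701875947 0.01314073786513504 now [515.69 -64.72  20.58] [179.66  -0.71  13.29] F [ 0.07 -0.94  1.  ] w 13.5 t 13.85
0.1 [0.7 5.9] [ 0.0015  0.0001 -0.0118]
0.2 [ 2.  11.7] [ 0.0043  0.0001 -0.0234]
0.3 [ 3.8 17.4] [ 0.0081  0.0002 -0.0347]
0.4 [ 6.3 22.9] [ 0.0131  0.0003 -0.0456]
0.5 [ 9.2 28. ] [ 0.0191  0.0004 -0.0558]
0.6 [12.7 32.9] [ 0.0261  0.0004 -0.0655]
0.7 [16.6 37.4] [ 0.0341  0.0005 -0.0744]
0.8 [20.9 41.5] [ 0.0428  0.0006 -0.0824]
0.9 [25.6 45.1] [ 0.0524  0.0006 -0.0895]
1.0 [30.7 48.2] [ 0.0626  0.0007 -0.0957]
```

arm_command(
  targets=[
    [1,0.0005,0,-0.004,0],
    [1,0.001,0,-0.008,0],
    [1,0.0015,0,-0.012,0],
    [1,0.003,0,-0.018,0],
    [1,0.0043,0,-0.0234,0],
    [1,0.0043,0,-0.0234,0],
  ],
)

```text
time_s: 14.35
ee_pos: [517.7, -64.2, 32.9]
ee_rot: [179.7, -0.7, 13.3]
force: [-0.5, -0.6, -0.0]
gripper_width: 13.8
```

```bash
python3 - <<'E'
from chk import *
s=env.state(); print(s['ee_pos'],s['force'],s['gripper_width'])
grab('side','s10.png');grab('top','t10.png')
im=cv2.imread('pics/s10.png'); cv2.imwrite('pics/s10c.png',cv2.resize(im[245:345,290:390],None,fx=6,fy=6,interpolation=2))
im=cv2.imread('pics/t10.png'); cv2.imwrite('pics/t10c.png',cv2.resize(im[135:255,295:435],None,fx=5,fy=5,interpolation=2))
E
```

```text
[517.7413291  -64.20334956  32.87261894] [-0.52498738 -0.62171664 -0.00864448] 13.790052691845018
```

View pics/s10c.png

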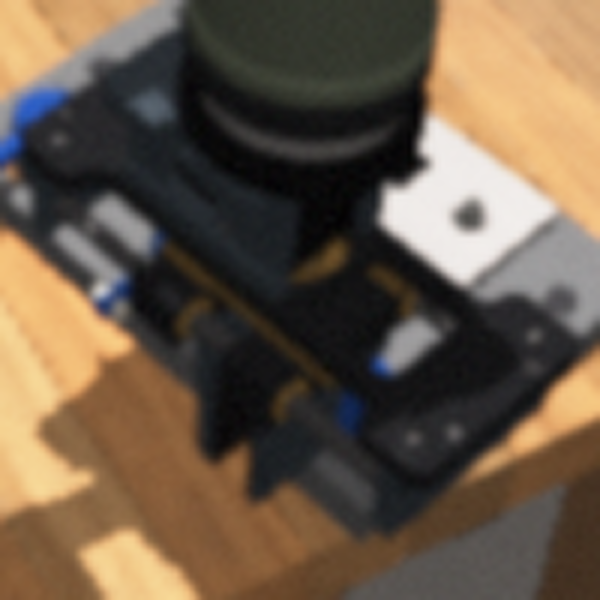

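View pics/t10c.png

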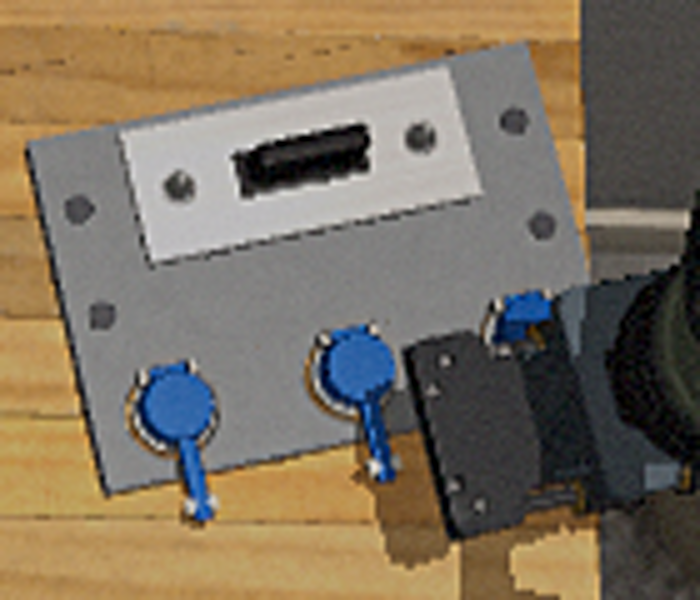

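arm_command(
  targets=[
    [1,0.002,0,-0.006,0],
    [1,0.0038,0,-0.0113,0],
    [1,0.006,0,-0.017,0],
    [1,0.0088,0,-0.0222,0],
    [1,0.0118,0,-0.0275,0],
    [1,0.0148,0,-0.0324,0],
    [1,0.0148,0,-0.0324,0],
  ],
)

```text
time_s: 15.03
ee_pos: [524.9, -62.4, 49.3]
ee_rot: [179.6, -0.7, 13.3]
force: [-0.8, -1.0, -0.8]
gripper_width: 13.8
```

```bash
cat > arc.py <<'E'
from chk import *
def arc(p0,a0,target):
    s=env.state(); R=Ro.from_euler('xyz',s['ee_rot'],degrees=True).as_matrix()
    bx=np.array([np.cos(np.radians(13.2)),np.sin(np.radians(13.2)),0]); by=np.array([-bx[1],bx[0],0])
    r0=np.array([-59.5,4.]); d=s['ee_pos']-p0; print('moved base xyz',(d@bx).round(1),(d@by).round(1),d[2].round(1),'F',s['force'].round(2),'w',s['gripper_width'].round(1),'t',s['time_s'])
    f=lambda a:np.array([np.cos(a)*r0[0]+np.sin(a)*r0[1],-np.sin(a)*r0[0]+np.cos(a)*r0[1]])-r0
    A=np.linspace(0,1.2,1201); e=[np.hypot(*(f(a)-[d@bx,d[2]])) for a in A]; print('angle',A[np.argmin(e)],'err',min(e))
    for a in target:
        r=f(a); q=p0+bx*r[0]+np.array([0,0,r[1]]); print(a,(R.T@(q-s['ee_pos'])/500).round(4))
E
python3 -c "
from arc import *
arc(np.array([515.69,-64.72,20.58]),0,[.6,.7,.8,.9,1.])"
```

```text
Traceback (most recent call last):
  File "arc.py", line 5, in arc
    r0=np.array([-59.5,4.]); d=s['ee_pos']-p0; print('moved base xyz',(d@bx).round(1),(d@by).round(1),d[2].round(1),'F',s['force'].round(2),'w',s['gripper_width'].round(1),'t',s['time_s'])
                                                                                                                                                ^^^^^^^^^^^^^^^^^^^^^^^^
AttributeError: 'float' object has no attribute 'round'
```

```bash
sed -i "s/s\['gripper_width'\].round(1)/round(s['gripper_width'],1)/" arc.py
python3 -c "
from arc import *
arc(np.array([515.69,-64.72,20.58]),0,[.6,.7,.8,.9,1.])"
```

```text
moved base xyz 9.5 0.1 28.7 F [-0.83 -1.   -0.82] w 13.8 t 15.0333
angle 0.513 err 0.09295262937355094
0.6 [ 0.0063  0.0003 -0.0083]
0.7 [ 0.0143  0.0004 -0.0172]
0.8 [ 0.0231  0.0004 -0.0252]
0.9 [ 0.0326  0.0005 -0.0323]
1.0 [ 0.0429  0.0006 -0.0385]
```

arm_command(
  targets=[
    [1,0.003,0,-0.004,0],
    [1,0.0063,0,-0.0083,0],
    [1,0.0103,0,-0.013,0],
    [1,0.0143,0,-0.0172,0],
    [1,0.0187,0,-0.0213,0],
    [1,0.0231,0,-0.0252,0],
    [1,0.0231,0,-0.0252,0],
  ],
)

```text
time_s: 15.62
ee_pos: [536.6, -59.7, 62.6]
ee_rot: [179.6, -0.8, 13.3]
force: [-0.8, -1.7, 0.1]
gripper_width: 14.0
```

```bash
python3 -c "
from arc import *
arc(np.array([515.69,-64.72,20.58]),0,[.9,.95,1.])"
```

```text
moved base xyz 21.5 0.1 42.0 F [-0.8  -1.72  0.09] w 14.0 t 15.6167
angle 0.8130000000000001 err 0.05859369048904263
0.9 [ 0.0085  0.0003 -0.0061]
0.95 [ 0.0135  0.0003 -0.0093]
1.0 [ 0.0187  0.0004 -0.0122]
```

arm_command(
  targets=[
    [1,0.004,0,-0.003,0],
    [1,0.0085,0,-0.006,0],
    [1,0.013,0,-0.009,0],
    [1,0.013,0,-0.009,0],
    [1,0.013,0,-0.009,0],
    [1,0.013,0,-0.009,0],
  ],
)

```text
time_s: 16.12
ee_pos: [542.8, -58.2, 67.2]
ee_rot: [179.6, -0.8, 13.3]
force: [-1.1, -2.1, 0.5]
gripper_width: 14.0
```

```bash
python3 - <<'E'
from arc import *
arc(np.array([515.69,-64.72,20.58]),0,[1.])
grab('side','s11.png');grab('top','t11.png')
im=cv2.imread('pics/s11.png'); cv2.imwrite('pics/s11c.png',cv2.resize(im[225:345,270:400],None,fx=5,fy=5,interpolation=2))
im=cv2.imread('pics/t11.png'); cv2.imwrite('pics/t11c.png',cv2.resize(im[135:255,295:435],None,fx=5,fy=5,interpolation=2))
E
```

```text
moved base xyz 27.9 0.2 46.6 F [-1.13 -2.1   0.45] w 14.0 t 16.1167
angle 0.9450000000000001 err 0.013424234932285542
1.0 [ 0.0057  0.0004 -0.0032]
```

View pics/s11c.png

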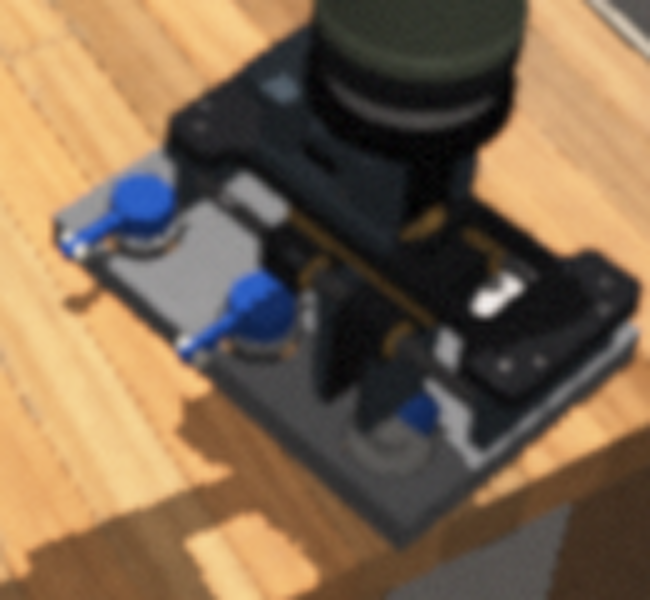

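View pics/t11c.png

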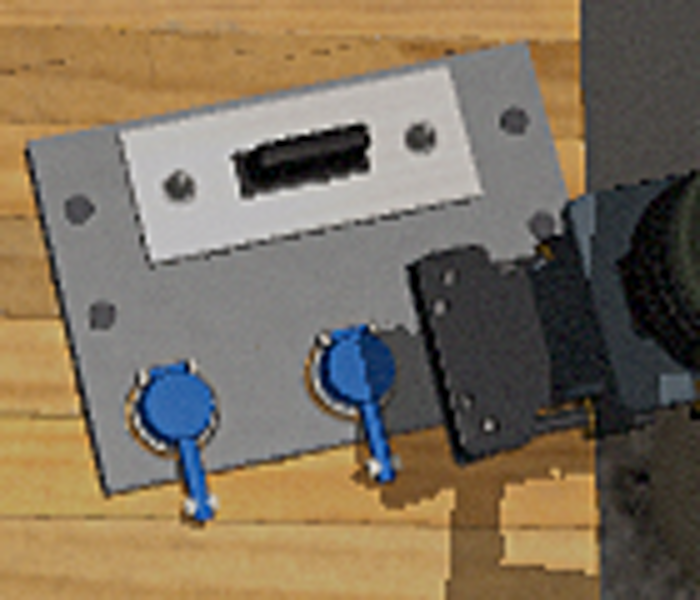

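arm_command(
  targets=[
    [1,0,0,0,0],
    [1,0,0,0,0],
    [1,0,0,0,0],
    [1,0,0,0,0],
  ],
)

```text
time_s: 16.55
ee_pos: [542.7, -58.2, 67.1]
ee_rot: [179.6, -0.8, 13.3]
force: [-0.8, -1.5, 1.1]
gripper_width: 14.4
```

```bash
python3 - <<'E'
from arc import *
arc(np.array([515.69,-64.72,20.58]),0,[1.])
env.job_done()
E
```

```text
moved base xyz 27.8 0.2 46.5 F [-0.76 -1.51  1.12] w 14.4 t 16.55
angle 0.9440000000000001 err 0.01710908098933374
1.0 [ 0.0058  0.0003 -0.0033]
the job is handed in; nothing more can be done
```

I seated the backplate over both pins and let go of it. I then tapped the caps from left to right: bolts 1 and 2 stood firm under about 12 N and 17 N, and bolt 3 gave way and sank 8 mm. I lifted its cap by the cross pin and handed the job in at 16.55 s with the cap still held open.

- **Backplate:** the last pictures show it seated, with both pins poking through the holes. I judged flushness from the pictures and the tool height of 36 mm at release, not from a direct measurement.
- **Cap 3:** I worked out the opening as about 0.94 rad from the path of the tool, within 0.1 mm of the hinge arc. The fingers were 14 mm apart, which matches the pin's length.
- **Bolt 3:** the wrist force stayed under about 3 N while lifting, so the bolt should not have been drawn back up. I had no direct reading of its depth at the end.
- **Everything else:** caps 1 and 2 are shut in the last picture. I never went near the tin, offcut or sanding block, but did not measure their positions again.
- **Disagreement:** the two cameras differed by 2–3 mm in y. I corrected this by comparing the held plate's holes with the pins in both views, and they then agreed to about 0.5 mm.

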